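# Put the photometer's reference blocks away in their storage tube

## Robot

A 7-joint arm with a two-finger parallel gripper is mounted at the origin on a cart in front of the work surface, level with it; the furniture and walls round the work are solid. World frame = base frame: x ahead of the robot, y to its left, z up, the work surface at z = 0. Lengths are in m, angles in rad, forces in N, time in s.
With the tool pointing down it reaches from about 0.375 to 0.925 m from the base axis. Payload 3.1 kg.
Tool frame: the origin (TCP) lies between the finger pads; the fingertips stand 8 mm ahead of it and the grasp point (between the pads) lies 11 mm behind it; z points along the fingers, y is the line along which they close (so a half turn about z gives the same grasp; the last joint's range is limited). The gripper opens to 85 mm and grips with 20 to 120 N. Pads are 22 mm wide; open, the fingers measure 114 mm over their backs; the gripper's body (76 mm by 85 mm) begins 54 mm behind the grasp point. The pads swing forward as they close: fully open they stand 13 mm farther back than shut.
Start: joints at [1.114, 0.383, 0.044, 1.598, -0.018, 1.161, -0.05], TCP at [0.228, -0.609, 0.239] pointing down, gripper open.
Joint ranges: [-2.61, 2.61], [-0.41, 2.15], [-1.48, 1.57], [0, 2.5], [-1.57, 4.71], [0.05, 1.97], [-2.85, 2.85]. Speed limits (rad/s): [2.79, 2.79, 3.14, 3.14, 3.14, 3.14, 3.14].

## Interface

Orientations are given as a rotation vector (axis times angle).
In Python, from rig import manip gives the robot as it stands.
- The arm moves only by the shell command python3 -m crank 'ROWS' [OPENING]. ROWS is JSON, a list of rows, each a list of 4 numbers: the shift along the tool's x, y, z in units of 50 mm (1.0 is 50 mm), then the turn about the tool's z in units of 6 degrees (1.0 is 6 degrees). A call has exactly 5 rows; each row shifts and turns the commanded pose from where the row before left it, along the tool's axes as they then stand; what a row does not reach is not made up. A row lasts 1/8 s, in which the tool goes at most 62.5 mm and 10.7 degrees, less where a joint would pass 70% of its speed; a pose out of reach is approached as far as the arm can. A call is refused whole if a number of a shift passes 1 or a number of a turn 1, either way. A call with a gripper value outside its range is refused whole. OPENING is the opening, from 0 (shut) to 1 (fully open), set as the call begins (- or left out, the last holds). The fingers move at their own pace and stop on an object; the grip force is fixed at half the most. Time passes only in rows, so rows that do not move let the fingers close, or fill a call up. It gives the time, the measured TCP pose, the force, the opening and the grip force at its end, in the units of the state.
- manip.get_obs(): the state, without advancing time (a new reading comes with each control period).
- manip.camera(name): name is "scene" or "top" or "wrist"; returns the picture (480x640x3 uint8, blue, green, red); there is no depth.
- manip.calibration(name): a dict with "camera_matrix" (3x3 intrinsics, pixels), "k1" (the pictures are not rectified: a ray, as slopes to the right and down, at radius r is drawn at 1 + k1 r^2 times it, then the intrinsics apply), "origin" and "rotation" of the camera in the world; the wrist camera has in their place "T_tool_cam" (4x4, takes a point from camera to tool coordinates, whose origin is the TCP and whose axes are the flange's). Camera axes: x right, y down, z forward; pixel columns grow to the right and rows downward; lengths in m; the calibration is good to about 2 mm. A picture is of the moment at which its call begins: read the wrist's pose just before it. calibration takes no time and is no camera call.
- manip.hand_in(): hands the job in; it is judged then, once.
The state is a dict: "t": time; "q": joint angles; "qvel": joint speeds; "joint_torque": joint torques, N m; "position": TCP position; "eef_rot": TCP orientation; "wrist_force": force on the tool from outside, world axes, zero at the start; "moment": the same for the moment, N m; "grip_width": opening from 0.0 (shut) to 1.0 (fully open); "gripper_force": force on a finger pad.
Only numpy, scipy, OpenCV 4.12 (cv2) and the standard library are available. Lean on these libraries where they do the work, as an engineer would, in place of code of your own. Each camera call takes 0.05 s, during which the arm holds its last target. There are 200 camera calls.

## Task

Put all the grey reference blocks that lie on the bench away in the clear storage tube: slide its orange gate fully open, lay the blocks one after another in the trough and push each in past the gate so that it drives the earlier ones deeper, then slide the gate fully shut behind them. Every block must lie in the tube with its yellow-striped face up, so turn over any that lie stripe down before loading them. Do not shift or knock over the bottle, the carton or the timer standing nearby.

Things in the scene. Friction and masses are not known exactly. Their poses are not given: they have to be found in the camera images.
- storage_tube: fixed square clear storage tube on an aluminium base plate 262 x 62 x 6 mm, 37 mm high in all. Origin on its underside, below the middle of the gate; +x runs along the channel into the tube, +y is the side to which the gate opens, z up. The channel floor is 6 mm above the origin. The gate slides across at x = -2 to 2 mm; a block is in when it lies wholly beyond the gate (its centre at x of 23 mm or more)
- trough (a point): middle of the floor of the open loading trough, at x = -40 mm of storage_tube, z = 6 mm. Its side walls are 8 mm high above the floor and 4 mm thick. The trough is 32 mm wide inside from x = -70 (open outer end) to -18 mm, then narrows to 27 mm at x = -3 mm, just before the gate
- tube_end (a point): middle of the channel floor at the inside of the closed end, at x = 181 mm of storage_tube, z = 6 mm. Beyond the gate the channel is 29 mm wide, with 8 mm walls and open on top to x = 15 mm, from there closed all round in clear plastic, 28 mm high inside. Room for four blocks behind the gate
- gate (a joint): orange sliding gate at the tube's mouth, 4 mm thick, 34 mm wide: 0 = shut across the channel, 0.045 m = fully open, towards the tube's +y. Slides with about 1 N of friction and stays where it is left
- gate_knob (a point): centre of the black upright knob on top of the gate, 15 mm in diameter and 24 mm high (from 38 to 62 mm above the worktop); moves with the gate
- block_a: grey block, 42 x 24 x 24 mm, 50 g, tinted windows on its long sides (+y, -y). Origin at its centre; x along its 42 mm length, +z out of the one face with a yellow stripe. At the start it lies with that face up or down (down: no stripe seen from above), its length pointing roughly away from the robot. Either end may go first. May be absent
- block_b: grey block, 42 x 24 x 24 mm, 50 g, tinted windows on its long sides (+y, -y). Origin at its centre; x along its 42 mm length, +z out of the one face with a yellow stripe. At the start it lies with that face up or down (down: no stripe seen from above), its length pointing roughly away from the robot. Either end may go first. May be absent
- block_c: grey block, 42 x 24 x 24 mm, 50 g, tinted windows on its long sides (+y, -y). Origin at its centre; x along its 42 mm length, +z out of the one face with a yellow stripe. At the start it lies with that face up or down (down: no stripe seen from above), its length pointing roughly away from the robot. Either end may go first. May be absent
- block_d: grey block, 42 x 24 x 24 mm, 50 g, tinted windows on its long sides (+y, -y). Origin at its centre; x along its 42 mm length, +z out of the one face with a yellow stripe. At the start it lies with that face up or down (down: no stripe seen from above), its length pointing roughly away from the robot. Either end may go first. May be absent
- standard_bottle: white 100 ml bottle, 47 mm in diameter, 92 mm high, bystander to leave alone. Origin at the centre of its underside
- lamp_carton: small white and orange carton, 42 x 42 x 82 mm, bystander to leave alone. Origin at the centre of its underside
- timer: white countdown timer lying flat, 62 x 62 x 18 mm, bystander to leave alone. Origin at the centre of its underside
Mind the look-alikes: they are no part of the job. Leave any purple look-alike of the block_d alone.

How it is judged:
On the way, in this order (a step that is already met when the one before it is completed fails the run):
1. the gate has been slid open (at least 38 mm) (value of joint gate above 0.038 m), for 0.2 s.
2. all the blocks present lie in the tube beyond the gate, striped face up (x of block_a in the frame of storage_tube between 0.0225 and 0.165 m and y of block_a in the frame of storage_tube between -0.007 and 0.007 m and z of block_a in the frame of storage_tube between 0.012 and 0.026 m and angle between each of block_a, block_b, block_c, block_d's own z axis and vertical below 0.2 rad and x of block_b in the frame of storage_tube between 0.0225 and 0.165 m and y of block_b in the frame of storage_tube between -0.007 and 0.007 m and z of block_b in the frame of storage_tube between 0.012 and 0.026 m and x of block_c in the frame of storage_tube between 0.0225 and 0.165 m and y of block_c in the frame of storage_tube between -0.007 and 0.007 m and z of block_c in the frame of storage_tube between 0.012 and 0.026 m and x of block_d in the frame of storage_tube between 0.0225 and 0.165 m and y of block_d in the frame of storage_tube between -0.007 and 0.007 m and z of block_d in the frame of storage_tube between 0.012 and 0.026 m), for 0.2 s.
At the end, for the whole second after the job is handed in: every block present lies at rest in the tube, wholly beyond the gate, within 7 mm of the channel's middle, striped face up (within 0.2 rad), and the gate is shut (less than 4 mm open) (all of step 2 and value of joint gate below 0.004 m and linear speed of each of block_a, block_b, block_c, block_d below 0.02 m/s); the robot touches nothing.
It fails at once if the bottle is shifted by more than 20 mm or tipped (distance of standard_bottle from where it was at the start of the episode above 0.02 m or angle between standard_bottle's own z axis and vertical above 0.5 rad).
It fails at once if the carton is shifted by more than 20 mm or tipped (distance of lamp_carton from where it was at the start of the episode above 0.02 m or angle between lamp_carton's own z axis and vertical above 0.5 rad).
It fails at once if the timer is shifted by more than 20 mm or tipped (distance of timer from where it was at the start of the episode above 0.02 m or angle between timer's own z axis and vertical above 0.5 rad).
Of block_a, block_b, block_c, block_d only 3 to 4 are there at a start; the rules pass over those that are not, and their reading is None.
At some moment in a run one of block_a, block_b, block_c, block_d may be knocked a few centimetres aside while the robot is not near it.
Once in a run the grip may slacken for a moment while it holds something.
It also fails if it takes over 210 s, if anything falls off the work surface, if the arm or the gripper's body presses on something with over 40 N, if the wrist force passes 120 N, or if a joint passes its speed limit or range.

## Working session

There is one attempt and no reset: what is moved stays moved. The work goes in short steps, Python scripts to look and compute and a shell command to move; the robot and the scene stay as the last step left them, time stands still between calls to the robot, and variables do not carry over. Pictures are saved under pics/ and viewed, at most 14 in all, crops included, and the job is handed in when it is done.

```bash
ls; mkdir -p pics; python3 - <<'E'
from rig import manip
import cv2
o=manip.get_obs(); print({k:(o[k]) for k in ('t','position','eef_rot','grip_width')})
for n in ('scene','top','wrist'):
    c=manip.calibration(n); print(n,c)
    cv2.imwrite(f'pics/{n}0.png',manip.camera(n))
E
```

```text
pics
{'t': 0.0, 'position': array([ 0.22794658, -0.60770769,  0.23784127]), 'eef_rot': array([-3.08854588e+00, -5.60278606e-01,  9.73973635e-04]), 'grip_width': 1.0008014456989542}
scene {'camera_matrix': array([[566.05347184,   0.        , 321.42526272],
       [  0.        , 566.05347184, 244.69923032],
       [  0.        ,   0.        ,   1.        ]]), 'k1': -0.05171479148660559, 'origin': array([ 0.04159365, -0.62949741,  0.58846386]), 'rotation': array([-2.02591416,  0.65345635, -0.35493333])}
top {'camera_matrix': array([[488.36166931,   0.        , 324.83033997],
       [  0.        , 488.36166931, 233.99376491],
       [  0.        ,   0.        ,   1.        ]]), 'k1': -0.025538832626916086, 'origin': array([0.48975832, 0.10405567, 0.97551994]), 'rotation': array([-2.20562088,  2.20148884, -0.05378798])}
wrist {'camera_matrix': array([[338.62328947,   0.        , 318.36437471],
       [  0.        , 338.62328947, 239.64514918],
       [  0.        ,   0.        ,   1.        ]]), 'k1': -0.03472235640399039, 'T_tool_cam': array([[ 2.11328199e-04, -9.47930370e-01, -3.18477580e-01,
         8.18314794e-02],
       [ 9.99999882e-01,  3.39453342e-04, -3.46806071e-04,
         8.07669496e-04],
       [ 4.36856286e-04, -3.18477469e-01,  9.47930330e-01,
        -1.33342213e-01],
       [ 0.00000000e+00,  0.00000000e+00,  0.00000000e+00,
         1.00000000e+00]])}
```

View pics/top0.png

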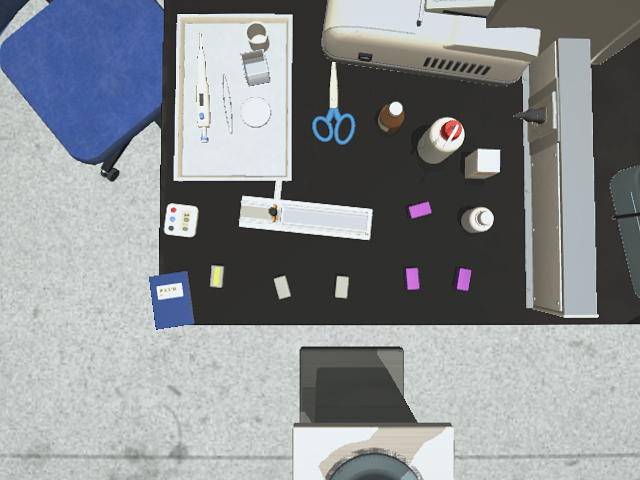

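View pics/scene0.png

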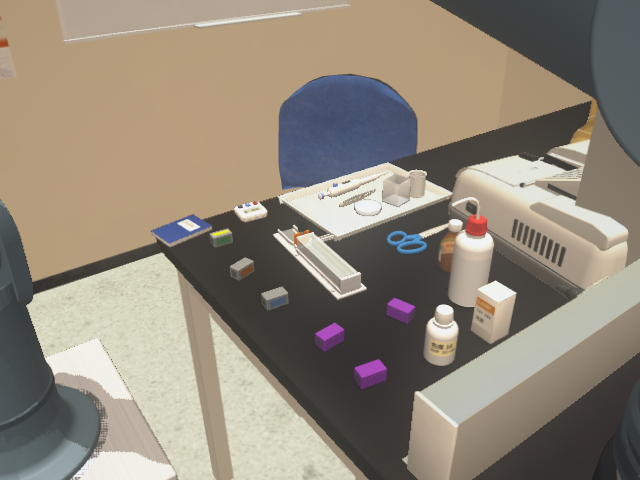

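The top view shows three grey blocks: stripe up at (217,276), and no stripe seen at (282,287) and (342,287). The purple look-alikes are at (412,278), (463,278) and (419,210). The tube runs from (240,210) to (372,225), with its knob at (273,212) and the gate opening up-image (+x). The timer is at (181,220), the bottle at (478,220) and the carton at (485,163).

```bash
cat > h.py <<'E'
from rig import manip
import numpy as np, cv2
from scipy.spatial.transform import Rotation as R
def obs():
    o=manip.get_obs(); return o, np.array(o['position']), R.from_rotvec(o['eef_rot']).as_matrix()
def cam(n):
    c=manip.calibration(n)
    if n=='wrist':
        _,p,Rt=obs(); T=np.array(c['T_tool_cam']); return c, p+Rt@T[:3,3], Rt@T[:3,:3]
    return c, np.array(c['origin']), R.from_rotvec(c['rotation']).as_matrix()
def rays(px,C):
    c,o,Rc=C; K=c['camera_matrix']; d=np.array([c['k1'],0,0,0,0.])
    u=cv2.undistortPoints(np.float64(px).reshape(-1,1,2),K,d).reshape(-1,2)
    return np.c_[u,np.ones(len(u))]@Rc.T
def plane(px,z,C):
    v=rays(px,C); return C[1]+v*((z-C[1][2])/v[:,2])[:,None]
def pix(P,C):
    c,o,Rc=C; q=(np.atleast_2d(P)-o)@Rc; s=q[:,:2]/q[:,2:]; s=s*(1+c['k1']*(s**2).sum(1,keepdims=True))
    K=c['camera_matrix']; return s*[K[0,0],K[1,1]]+K[:2,2]
def crop(img,u,v,r,name,k=4):
    a=img[max(0,v-r):v+r,max(0,u-r):u+r]; cv2.imwrite(f'pics/{name}.png',cv2.resize(a,None,fx=k,fy=k,interpolation=cv2.INTER_CUBIC))
def go(target,yaw=None):
    # shift in tool units (50mm) and turn in 6deg units to reach target
    _,p,Rt=obs(); d=(np.array(target)-p)@Rt/0.05
    y=np.degrees(np.arctan2(Rt[1,0],Rt[0,0])); 
    print('tcp',p.round(4),'yaw',y.round(1),'shift units',d.round(2),'world d',(np.array(target)-p).round(4))
def rect(mask,z,C,amin=100):
    out=[]
    for c in cv2.findContours(mask,cv2.RETR_EXTERNAL,cv2.CHAIN_APPROX_NONE)[0]:
        if cv2.contourArea(c)<amin: continue
        w=plane(c.reshape(-1,2),z,C)[:,:2]; (x,y),(a,b),t=cv2.minAreaRect(np.float32(w*1000))
        if a<b: a,b,t=b,a,t+90
        t=(t+90)%180-90
        out.append((c.reshape(-1,2).mean(0).round(),np.round([x,y,a,b,t],1)))
    return out
E
python3 - <<'E'
from h import *
im=cv2.imread('pics/top0.png'); C=cam('top'); hsv=cv2.cvtColor(im,cv2.COLOR_BGR2HSV)
print('px block colors',im[287,342],im[287,282],im[270,217], 'plate',im[234,300],im[205,250],im[212,300])
m=((hsv[...,2]>90)).astype(np.uint8)*255; m[:,:195]=0; m[:255]=0; m[315:]=0; m[:,490:]=0
for r in rect(m,.024,C): print('blk',r, im[int(r[0][1]),int(r[0][0])])
m=((hsv[...,2]>90)).astype(np.uint8)*255; m[:190]=0;m[250:]=0;m[:,:225]=0;m[:,390:]=0
for r in rect(m,.006,C): print('plate',r)
k=((hsv[...,2]<60)).astype(np.uint8)*255; k[:203]=0;k[222:]=0;k[:,:262]=0;k[:,284:]=0
for r in rect(k,.062,C,15): print('knob',r)
o=((abs(hsv[...,0].astype(int)-10)<8)&(hsv[...,1]>150)&(hsv[...,2]>120)).astype(np.uint8)*255;o[:195]=0;o[230:]=0;o[:,:250]=0;o[:,300:]=0
for r in rect(o,.037,C,3): print('gate',r)
# fence height
v1=rays([[412,393]],cam('scene'))[0]; o1=cam('scene')[1]
print(pix(np.array([o1+v1*t for t in (.5,.55,.6,.65)]),C),[ (o1+v1*t).round(3) for t in (.5,.55,.6,.65)])
crop(im,300,235,80,'tubecrop',5)
E
```

```text
px block colors [197 210 209] [194 208 207] [107 242 236] plate [39 41 42] [239 235 231] [227 220 212]
blk (array([342., 287.]), array([427.4,  64.9,  42.4,  24.7,  -5.7])) [197 210 209]
blk (array([282., 287.]), array([426.7, 180.7,  42.9,  24.8,  16.2])) [194 208 207]
blk (array([463., 279.]), array([ 442.2, -173.3,   42.5,   23.5,  -10. ])) [216 109 198]
blk (array([412., 278.]), array([443.7, -72.9,  42.7,  25. ,   4.5])) [220 117 205]
blk (array([216., 276.]), array([447.6, 308.1,  42.5,  24.8,  -4.6])) [108 242 236]
plate (array([304., 216.]), array([572.3, 135.9, 264.8,  81.3,  84.2]))
[[630.49396016 368.20051538]
 [601.05332348 346.4049746 ]
 [574.11014891 326.48403846]
 [549.37979237 308.22023401]] [array([ 0.313, -0.378,  0.218]), array([ 0.34 , -0.353,  0.181]), array([ 0.367, -0.328,  0.144]), array([ 0.394, -0.303,  0.107])]
```

View pics/tubecrop.png

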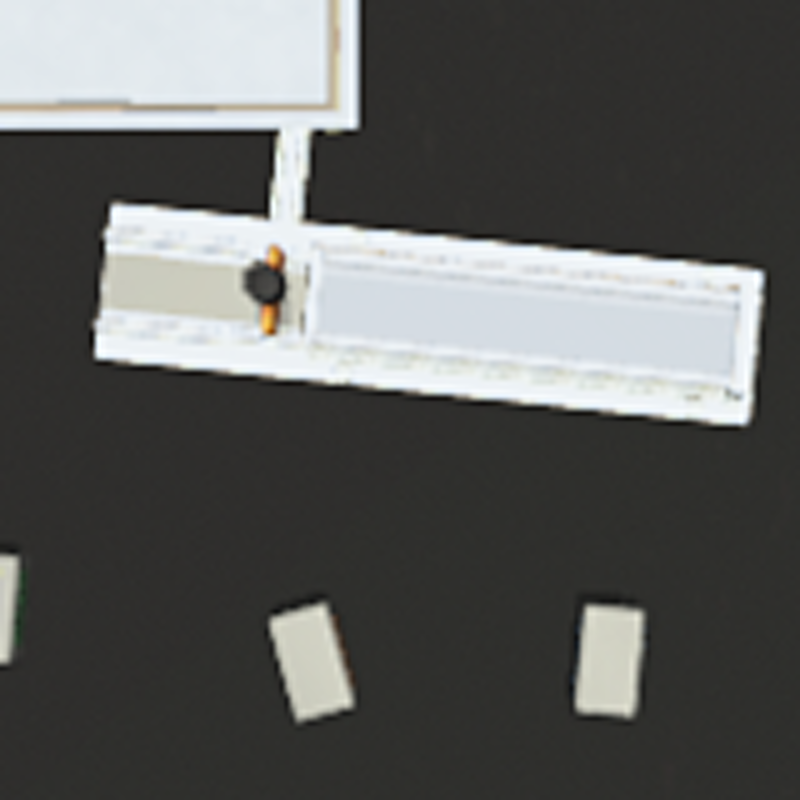

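The close crop confirms the choice: grey, stripe-free blocks at about (282,287) and (342,287), and the striped one at (216,276). The plate corners in crop pixels are (112,203), (765,270), (748,425) and (95,358), and the knob is at (265,284).

```bash
python3 - <<'E'
from h import *
C=cam('top')
c=np.array([[112,203],[765,270],[748,425],[95,358]])/5+[220,155]
w=plane(c,.006,C); print(w.round(4)); 
print('lens',np.linalg.norm(w[1]-w[0]),np.linalg.norm(w[2]-w[1]))
ax=(w[1]+w[2]-w[0]-w[3]); ax/=np.linalg.norm(ax); mid=(w[0]+w[3])/2; print('axis deg',np.degrees(np.arctan2(ax[1],ax[0])),'outer mid',mid, 'other mid',(w[1]+w[2])/2)
kn=plane(np.array([[265,275]])/5+[220,155],.062,C)[0]; print('knob top',kn,'along',(kn-mid)@ax)
y=np.array([-ax[1],ax[0],0]); print('knob lateral',(kn-mid)@y)
go([.5,-.3,.30]); go([.45,.2,.2])
E
```

```text
[[0.6067 0.2619 0.006 ]
 [0.5805 0.0015 0.006 ]
 [0.5187 0.0084 0.006 ]
 [0.5448 0.2681 0.006 ]]
lens 0.26167367077434217 0.062213738444249184
axis deg -95.74692994247363 outer mid [0.57578446 0.26497162 0.006     ] other mid [0.54961861 0.00497856 0.006     ]
knob top [0.57296422 0.19511638 0.062     ] along 0.06978654565101756
knob lateral 0.004188876384669432
tcp [ 0.228  -0.6079  0.2382] yaw 20.6 shift units [ 7.26 -3.86 -1.23] world d [0.272  0.3079 0.0618]
tcp [ 0.228  -0.6079  0.2382] yaw 20.6 shift units [  9.83 -13.57   0.79] world d [ 0.222   0.8079 -0.0382]
```

```bash
c="python3 -m crank"; 
$c '[[0.5,-0.2,-0.5,0],[0.73,-0.39,-0.5,0],[0.73,-0.39,-0.2,0],[0.73,-0.39,0,0],[0.73,-0.39,0,0]]' 1
$c '[[0.73,-0.39,0,0],[0.73,-0.39,0,0],[0.73,-0.39,0,0],[0.73,-0.39,0,0],[0.73,-0.39,0,0]]'
$c '[[0.48,-0.88,0,0],[0.48,-0.88,0,0],[0.48,-0.88,0,0],[0.48,-0.88,0,0],[0.48,-0.88,0.2,0]]'
$c '[[0.48,-0.88,0.4,0],[0.48,-0.88,0.4,0],[0.48,-0.88,0.4,0],[0.48,-0.88,0.4,0],[0.48,-0.88,0.4,0]]'
$c '[[0,0,0,1],[0,0,0,1],[0,0,0,1],[0,0,0,1],[0,0,0,1]]'
$c '[[0,0,0,1],[0,0,0,1],[0,0,0,1],[0,0,0,1],[0,0,0,1]]'
python3 - <<'E'
from h import *
C=cam('wrist'); im=manip.camera('wrist'); cv2.imwrite('pics/w1.png',im)
go([.57,.195,.12]); print(pix([[.57,.195,.062],[.57,.195,.038]],C))
E
```

```text
t: 0.78
position: [0.3581, -0.465, 0.2992]
eef_rot: [-3.091, -0.56, 0.0]
wrist_force: [0.1, -0.3, -0.0]
grip_width: 1.001
gripper_force: 0.0
t: 1.4
position: [0.4946, -0.3096, 0.2989]
eef_rot: [-3.091, -0.56, 0.001]
wrist_force: [0.4, -0.8, -0.2]
grip_width: 0.998
gripper_force: 0.0
t: 2.02
position: [0.5297, -0.0611, 0.2899]
eef_rot: [3.09, 0.56, 0.003]
wrist_force: [0.3, 0.1, -0.7]
grip_width: 1.0
gripper_force: 0.0
t: 2.65
position: [0.5643, 0.1866, 0.1884]
eef_rot: [3.091, 0.56, -0.0]
wrist_force: [0.8, -0.5, 0.9]
grip_width: 1.002
gripper_force: 0.0
t: 3.28
position: [0.5639, 0.1853, 0.1888]
eef_rot: [3.13, -0.264, -0.001]
wrist_force: [-0.4, 0.5, -0.3]
grip_width: 1.002
gripper_force: 0.0
t: 3.9
position: [0.564, 0.1853, 0.1888]
eef_rot: [2.955, -1.065, -0.001]
wrist_force: [-1.4, 0.5, 0.3]
grip_width: 1.003
gripper_force: 0.0
tcp [0.564  0.1853 0.1888] yaw -39.8 shift units [-0.03 -0.23  1.38] world d [ 0.006   0.0097 -0.0688]
[[303.62188006 235.60029205]
 [304.75018583 227.14656945]]
```

View pics/w1.png

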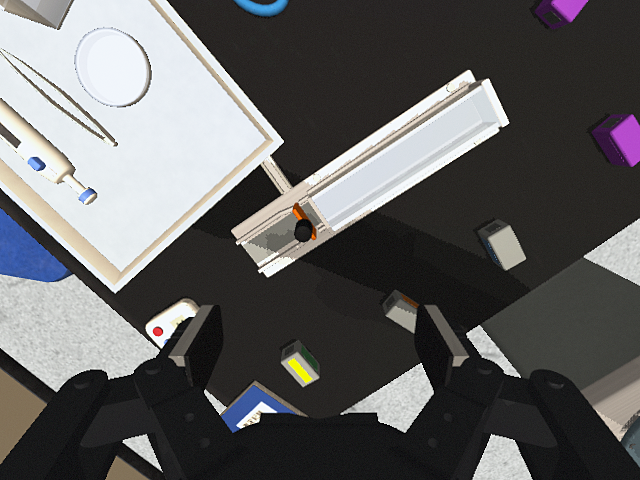

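The knob shows at (304,230), close to its predicted pixel. A positive turn lowers the yaw, so I turn back to 84°.

```bash
c="python3 -m crank"; 
for i in 1 2 3 4; do $c '[[0,0,0,-1],[0,0,0,-1],[0,0,0,-1],[0,0,0,-1],[0,0,0,-1]]' >/dev/null; done
$c '[[0,0,0,-0.7],[0,0,0.4,0],[0,0,0.4,0],[0,0,0,0],[0,0,0,0]]'
python3 - <<'E'
from h import *
C=cam('wrist'); im=manip.camera('wrist'); cv2.imwrite('pics/w2.png',im)
go([.57,.195,.12]); print(pix([[.57,.195,.062],[.57,.195,.038]],C))
E
```

```text
t: 7.08
position: [0.5641, 0.1856, 0.1488]
eef_rot: [-2.32, -2.117, 0.001]
wrist_force: [-0.7, -1.0, 0.8]
grip_width: 1.001
gripper_force: 0.0
tcp [0.5645 0.1858 0.1494] yaw 84.8 shift units [0.19 0.09 0.59] world d [ 0.0055  0.0092 -0.0294]
[[325.55542947 236.08057858]
 [324.9302927  226.21860942]]
```

View pics/w2.png

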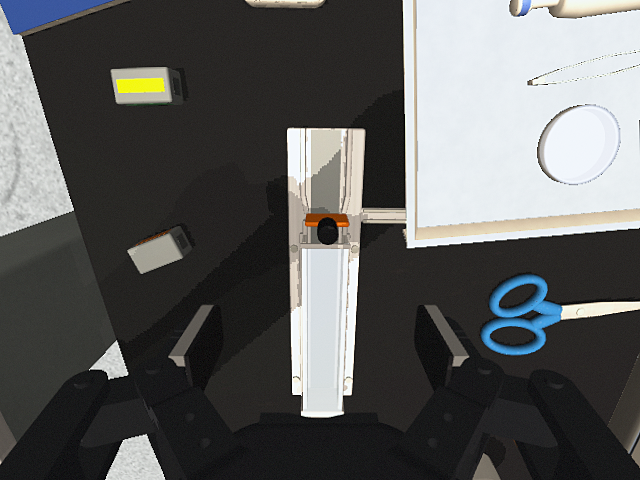

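The knob's top disc is at (327,236) against a prediction of (325.6,236), so the estimate is good to about 1 mm. I descend, grip it and slide the gate open along tool +y.

```bash
c="python3 -m crank"; 
$c '[[0.19,0.11,0.3,0],[0,0,0.5,0],[0,0,0.5,0],[0,0,0.4,0],[0,0,0.25,0]]' 
$c '[[0,0,0,0],[0,0,0,0],[0,0,0,0],[0,0,0,0],[0,0,0,0]]' 0
$c '[[0,0.2,0,0.1],[0,0.2,0,0],[0,0.2,0,0],[0,0.2,0,0],[0,0.12,0,0]]'
$c '[[0,0,0,0],[0,0,0,0],[0,0,0,0],[0,0,0,0],[0,0,0,0]]'
python3 -c "from h import *; go([.57,.195,.12])"
$c '[[0,0,0,0],[0,0,0,0],[0,0,-0.5,0],[0,0,-1,0],[0,0,-1,0]]' 1
python3 - <<'E'
from h import *
C=cam('wrist'); im=manip.camera('wrist'); cv2.imwrite('pics/w3.png',im)
print(pix([[.57+.0448,.195-.0045,.062]],C)); go([.4467,.308,.15])
E
```

```text
t: 7.75
position: [0.5702, 0.1946, 0.0503]
eef_rot: [-2.32, -2.117, 0.002]
wrist_force: [0.2, -0.3, -0.8]
grip_width: 0.998
gripper_force: 0.0
t: 8.38
position: [0.5714, 0.1946, 0.0529]
eef_rot: [2.32, 2.117, 0.002]
wrist_force: [-0.3, -0.6, 4.2]
grip_width: 0.148
gripper_force: 58.5
t: 9.0
position: [0.6152, 0.1902, 0.0527]
eef_rot: [-2.331, -2.103, 0.006]
wrist_force: [-9.9, -2.2, 13.8]
grip_width: 0.148
gripper_force: 60.0
t: 9.62
position: [0.615, 0.1902, 0.0528]
eef_rot: [-2.33, -2.105, 0.005]
wrist_force: [-5.2, -0.3, 9.8]
grip_width: 0.142
gripper_force: 59.4
tcp [0.615  0.1902 0.0528] yaw 84.2 shift units [ 0.   -0.91 -1.34] world d [-0.045   0.0048  0.0672]
t: 10.25
position: [0.6162, 0.1894, 0.1771]
eef_rot: [-2.331, -2.104, 0.001]
wrist_force: [0.9, -0.2, -0.5]
grip_width: 1.001
gripper_force: 0.0
[[316.25700069 235.82278911]]
tcp [0.6208 0.1919 0.1859] yaw 84.1 shift units [ 1.95 -3.71  0.69] world d [-0.1741  0.1161 -0.0359]
```

View pics/w3.png

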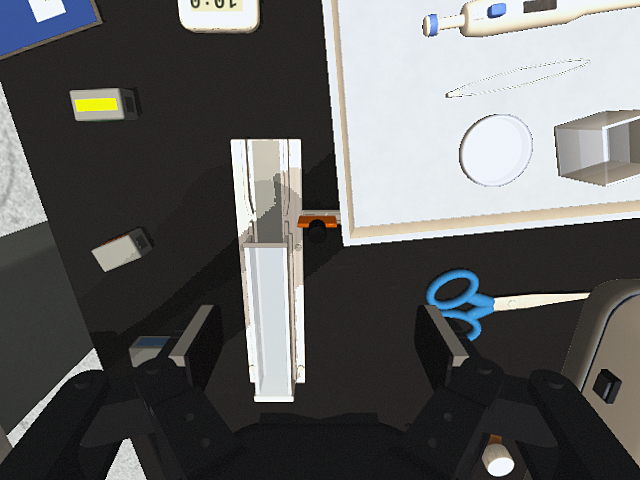

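The gate is open, its knob at (317,235). Next I go above the striped block.

```bash
c="python3 -m crank"; 
$c '[[0.39,-0.74,0,0],[0.39,-0.74,0.1,0],[0.39,-0.74,0.2,0],[0.39,-0.74,0.2,0],[0.39,-0.74,0.2,0]]' 
for i in 1 2; do $c '[[0,0,0,1],[0,0,0,1],[0,0,0,1],[0,0,0,1],[0,0,0,1]]' >/dev/null; done
$c '[[0,0,0,1],[0,0,0,1],[0,0,0,1],[0,0,0,1],[0,0,0,0.8]]' 
cat >> h.py <<'E'
def blocks(n='wrist',z=.024,amin=100,save=None):
    C=cam(n); im=manip.camera(n)
    if save: cv2.imwrite(f'pics/{save}.png',im)
    hsv=cv2.cvtColor(im,cv2.COLOR_BGR2HSV)
    # grey/yellow lit top faces
    g=(((hsv[...,1]<40)&(hsv[...,2]>165)&(hsv[...,2]<228))|((abs(hsv[...,0].astype(int)-30)<6)&(hsv[...,1]>90)&(hsv[...,2]>120))).astype(np.uint8)*255
    g=cv2.morphologyEx(g,cv2.MORPH_OPEN,np.ones((3,3)))
    for px,r in rect(g,z,C,amin):
        if 34<r[2]<52 and 16<r[3]<30: print(n,px,'xy mm',r[:2],'LxW',r[2:4],'ang',r[4])
    return im
E
python3 - <<'E'
from h import *
blocks(save='w4'); blocks('top'); go([.4476,.308,.02])
E
```

```text
t: 10.92
position: [0.4414, 0.3063, 0.1412]
eef_rot: [-2.332, -2.105, -0.001]
wrist_force: [-0.0, 0.3, -0.2]
grip_width: 1.004
gripper_force: 0.0
t: 12.8
position: [0.4425, 0.3056, 0.1414]
eef_rot: [-3.139, 0.132, -0.0]
wrist_force: [-0.1, -0.7, 0.7]
grip_width: 1.001
gripper_force: 0.0
wrist [479. 239.] xy mm [427.7 180. ] LxW [38.7 21. ] ang 15.7
wrist [620. 229.] xy mm [428.4  64.7] LxW [37.8 20.7] ang -5.7
top [341. 287.] xy mm [426.8  65. ] LxW [38.7 21.4] ang 0.0
top [282. 286.] xy mm [427.1 181.2] LxW [38.5 22.1] ang 15.5
tcp [0.4424 0.3057 0.1414] yaw -4.6 shift units [ 0.1  -0.05  2.43] world d [ 0.0052  0.0023 -0.1214]
```

```bash
cat >> h.py <<'E'
def stripes(n='wrist',z=.024,im=None,amin=30):
    C=cam(n); im=manip.camera(n) if im is None else im
    hsv=cv2.cvtColor(im,cv2.COLOR_BGR2HSV)
    g=((abs(hsv[...,0].astype(int)-30)<6)&(hsv[...,1]>120)&(hsv[...,2]>120)).astype(np.uint8)*255
    for px,r in rect(g,z,C,amin): print('stripe',n,px,'xy mm',r[:2],'LxW',r[2:4],'ang',r[4])
E
python3 -c "
from h import *
stripes(im=cv2.imread('pics/w4.png')); stripes('top',im=cv2.imread('pics/top0.png'))"
```

```text
stripe top [216. 276.] xy mm [447.6 308.5] LxW [31.5  7.2] ang -4.6
```

View pics/w4.png

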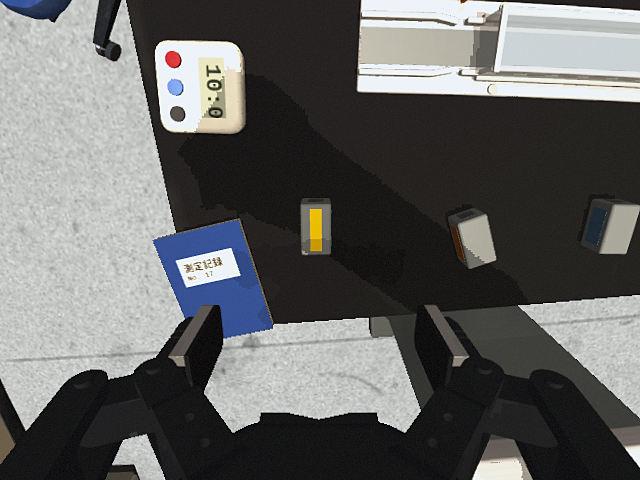

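The striped block is in the arm's shadow, with its stripe centred at (316,230), as expected. I use a part opening of 0.55 to clear the book corner.

```bash
c="python3 -m crank"; 
$c '[[0.1,-0.05,0.5,0],[0,0,0.5,0],[0,0,0.5,0],[0,0,0.5,0],[0,0,0.45,0]]' 0.55
$c '[[0,0,0,0],[0,0,0,0],[0,0,0,0],[0,0,0,0],[0,0,0,0]]' 0
$c '[[0,0,-0.4,0],[0,0,-0.8,0],[0,0,-0.8,0],[0,0,0,-1],[0,0,0,-1]]' 
for i in 1 2; do $c '[[0,0,0,-1],[0,0,0,-1],[0,0,0,-1],[0,0,0,-1],[0,0,0,-1]]' >/dev/null; done
$c '[[0,0,0,-1],[0,0,0,-1],[0,0,0,-0.8],[0,0,0,0],[0,0,0,0]]' 
python3 -c "
from h import *
cv2.imwrite('pics/w5.png',manip.camera('wrist')); go([.5747,.2368,.08])"
```

```text
t: 13.52
position: [0.4475, 0.3077, 0.0181]
eef_rot: [-3.139, 0.125, 0.0]
wrist_force: [-0.1, -0.5, 0.3]
grip_width: 0.554
gripper_force: 0.0
t: 14.15
position: [0.4478, 0.3079, 0.0198]
eef_rot: [-3.139, 0.127, -0.001]
wrist_force: [1.0, 0.2, 0.5]
grip_width: 0.271
gripper_force: 36.0
t: 14.78
position: [0.4483, 0.3084, 0.1219]
eef_rot: [-3.133, -0.207, -0.005]
wrist_force: [-0.1, 0.3, -1.8]
grip_width: 0.26
gripper_force: 64.6
t: 16.65
position: [0.4477, 0.3078, 0.12]
eef_rot: [2.333, 2.103, 0.001]
wrist_force: [0.6, 0.2, -1.0]
grip_width: 0.257
gripper_force: 64.6
tcp [0.4477 0.3078 0.1198] yaw 84.1 shift units [-1.15  2.67  0.8 ] world d [ 0.127  -0.071  -0.0398]
```

```bash
c="python3 -m crank"; 
$c '[[-0.38,0.89,0,0],[-0.38,0.89,0,0],[-0.39,0.89,0.3,0],[0,0,0.5,0],[0,0,0,0]]' 
python3 -c "
from h import *
im=manip.camera('wrist'); crop(im,320,200,100,'w6',4); go([.5747,.2368,.027])"
```

```text
t: 17.32
position: [0.5728, 0.2354, 0.077]
eef_rot: [-2.332, -2.102, 0.008]
wrist_force: [-0.6, -0.9, 0.1]
grip_width: 0.259
gripper_force: 64.6
tcp [0.5731 0.237  0.0785] yaw 84.2 shift units [0.   0.03 1.03] world d [ 0.0016 -0.0002 -0.0515]
```

View pics/w6.png

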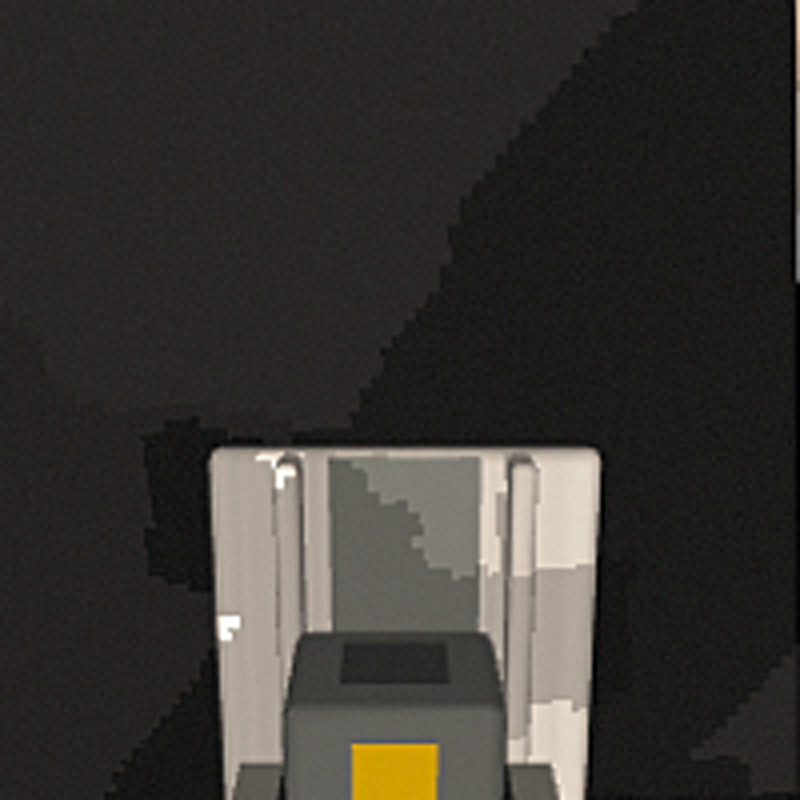

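The block, stripe up, is centred over the trough to within about 1 mm (block centre at crop column 395, plate centre at 406). I lower and release it, then back off, close the fingers and push.

```bash
c="python3 -m crank"; 
$c '[[0,0.03,0.3,0],[0,0,0.3,0],[0,0,0.3,0],[0,0,0.12,0],[0,0,0,0]]' 
$c '[[0,0,0,0],[0,0,0,0],[0,0,0,0],[0,0,-0.5,0],[0,0,-0.5,0]]' 0.5
$c '[[0.5,0,0,0],[0.45,0,0,0],[0,0,0,0],[0,0,0,0],[0,0,0,0]]' 0
$c '[[0,0,0.5,0],[0,0,0.5,0],[0,0,0,0],[0,0,0,0],[0,0,0,0]]'
python3 -c "
from h import *
cv2.imwrite('pics/w7.png',manip.camera('wrist')); go([.5704,.201,.027])"
```

```text
t: 18.0
position: [0.5753, 0.2367, 0.0274]
eef_rot: [-2.331, -2.105, 0.002]
wrist_force: [-0.1, -0.7, -1.0]
grip_width: 0.261
gripper_force: 64.6
t: 18.62
position: [0.5757, 0.2367, 0.0787]
eef_rot: [-2.332, -2.105, 0.001]
wrist_force: [0.3, -0.7, 0.9]
grip_width: 0.503
gripper_force: 0.0
t: 19.25
position: [0.581, 0.2821, 0.0779]
eef_rot: [2.333, 2.103, -0.002]
wrist_force: [0.9, -0.3, 0.3]
grip_width: -0.005
gripper_force: 0.0
t: 19.88
position: [0.5814, 0.2848, 0.0291]
eef_rot: [2.331, 2.106, 0.003]
wrist_force: [-1.3, -0.3, 0.5]
grip_width: 0.002
gripper_force: 0.0
tcp [0.5814 0.2847 0.0293] yaw 84.2 shift units [-1.69 -0.05  0.04] world d [-0.011  -0.0837 -0.0023]
```

View pics/w7.png

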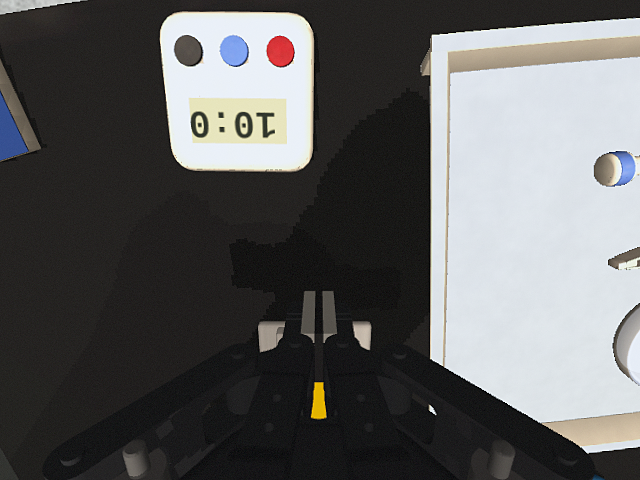

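The fingers are closed behind the block (stripe visible at (318,400)) and clear of the timer. I push 84 mm.

```bash
c="python3 -m crank"; 
$c '[[-0.17,-0.01,0.04,0],[-0.17,-0.01,0,0],[-0.17,-0.01,0,0],[-0.17,-0.01,0,0],[-0.17,-0.01,0,0]]'
$c '[[-0.17,0,0,0],[-0.17,0,0,0],[-0.17,0,0,0],[-0.17,0,0,0],[-0.16,0,0,0]]'
$c '[[0,0,0,0],[0,0,0,0],[0.3,0,0,0],[0.3,0,-0.5,0],[0,0,-1,0]]'
$c '[[0.8,0,-0.5,0],[0.8,0,-0.5,0],[0.8,0,0,0],[0.8,0,0,0],[0,0,0,0]]' 1
python3 -c "
from h import *
im=blocks('top'); crop(im,300,225,80,'t7',5);go([.4272,.1808,.1])"
```

```text
t: 20.55
position: [0.574, 0.2414, 0.0264]
eef_rot: [2.332, 2.105, 0.001]
wrist_force: [0.4, 0.5, 0.7]
grip_width: -0.0
gripper_force: 0.2
t: 21.18
position: [0.5696, 0.1997, 0.0263]
eef_rot: [-2.332, -2.105, 0.0]
wrist_force: [-0.6, 0.6, 0.1]
grip_width: -0.001
gripper_force: 0.2
t: 21.8
position: [0.5701, 0.2332, 0.1001]
eef_rot: [-2.324, -2.108, 0.005]
wrist_force: [0.7, -0.1, 0.3]
grip_width: -0.001
gripper_force: 0.0
t: 22.42
position: [0.5857, 0.3968, 0.1519]
eef_rot: [-2.319, -2.112, -0.004]
wrist_force: [-0.3, 0.2, 1.4]
grip_width: 0.997
gripper_force: 0.0
tcp [0.5868 0.3935 0.1514] yaw 84.5 shift units [-4.54 -2.77  1.02] world d [-0.1596 -0.2127 -0.0514]
```

View pics/t7.png

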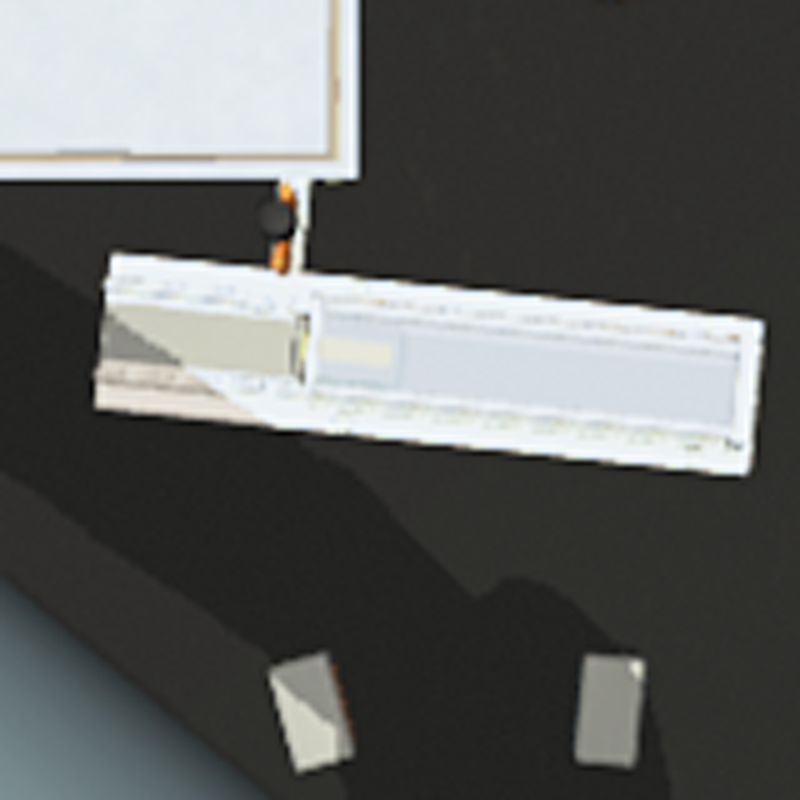

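The first block lies in the tube, stripe visible at crop (355,350), with the gate knob at (275,217). Now I go to the end of the second block, which lies stripe down at (310,712) in the crop. I will hold it by a small patch at its far end so that it can swing upright.

```bash
c="python3 -m crank"; 
$c '[[-0.87,-0.46,0.2,0],[-0.87,-0.46,0.2,0],[-0.87,-0.46,0.2,0],[-0.87,-0.46,0.2,0],[-0.87,-0.46,0.2,0]]'
$c '[[0,0,0,1],[0,0,0,1],[0,0,0,1],[0,0,0,1],[0,0,0,1]]' >/dev/null
$c '[[0,0,0,1],[0,0,0,1],[0,0,0,1],[0,0,0,1],[0,0,0,1]]' >/dev/null
$c '[[0,0,0,1],[0,0,0,0.4],[0,0,0,0],[0,0,0,0],[0,0,0,0]]' 0.6
python3 -c "
from h import *
blocks('top'); im=blocks('wrist'); crop(im,320,270,100,'w8',4);go([.4522,.188,.020])"
```

```text
t: 23.1
position: [0.4517, 0.1819, 0.1009]
eef_rot: [2.333, 2.102, -0.001]
wrist_force: [0.2, -0.7, -0.5]
grip_width: 0.996
gripper_force: 0.0
t: 24.98
position: [0.4525, 0.1844, 0.1013]
eef_rot: [3.112, 0.431, 0.0]
wrist_force: [0.5, 0.1, -0.1]
grip_width: 0.6
gripper_force: 0.0
top [282. 291.] xy mm [415.3 181.8] LxW [49.7 25.2] ang 37.9
top [341. 287.] xy mm [426.8  65. ] LxW [38.7 21.4] ang 0.0
wrist [468. 326.] xy mm [428.4  64.3] LxW [38.5 20.7] ang -5.6
tcp [0.4525 0.1845 0.1013] yaw 15.8 shift units [ 0.01 -0.07  1.63] world d [-0.0003  0.0035 -0.0813]
```

View pics/w8.png

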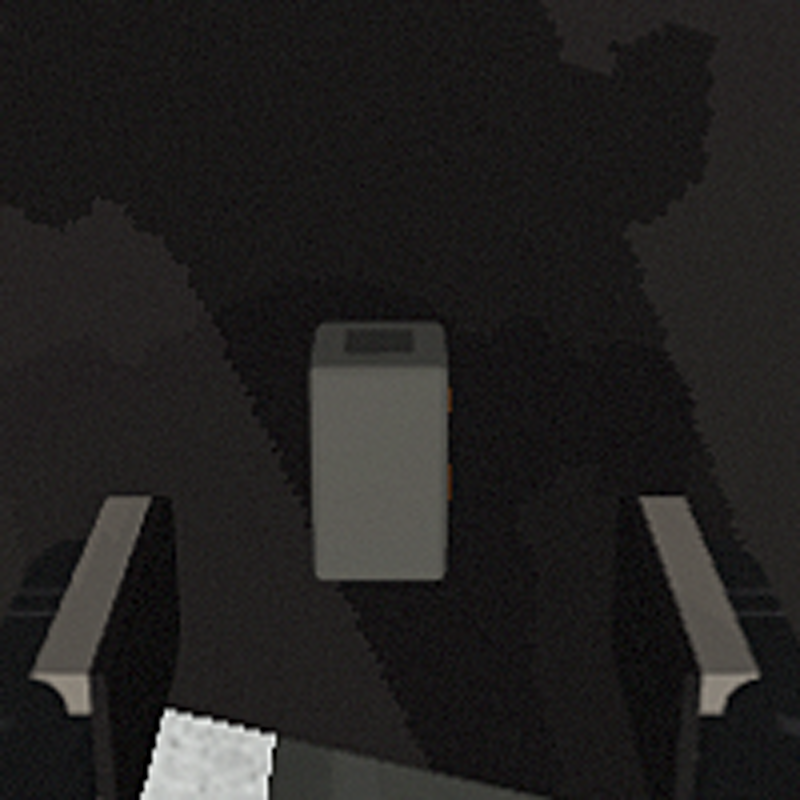

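The block (crop 315–447 × 365–580) is aligned with the tool. I grip its far end and lift.

```bash
c="python3 -m crank"; 
$c '[[0,-0.07,0.5,0],[0,0,0.5,0],[0,0,0.35,0],[0,0,0.2,0],[0,0,0,0]]'
$c '[[0,0,0,0],[0,0,0,0],[0,0,0,0],[0,0,0,0],[0,0,0,0]]' 0
$c '[[0,0,-0.2,0],[0,0,-0.2,0],[0,0,-0.2,0],[0,0,-0.2,0],[0,0,0,0]]'
$c '[[0,0,0,0],[0,0,0,0],[0,0,0,0],[0,0,0,0],[0,0,0,0]]' 0.27 | tail -2
$c '[[0,0,0,0],[0,0,0,0],[0,0,0,0],[0,0,0,0],[0,0,0,0]]' 0.28 | tail -2
python3 -c "
from h import *
im=manip.camera('scene'); p=pix(obs()[1],cam('scene'))[0].astype(int); print(p); crop(im,p[0],p[1],60,'s9',6)"
```

```text
t: 25.7
position: [0.4511, 0.1878, 0.0233]
eef_rot: [3.112, 0.431, -0.002]
wrist_force: [-0.1, -0.4, -0.1]
grip_width: 0.599
gripper_force: 0.0
t: 26.32
position: [0.4525, 0.1883, 0.0249]
eef_rot: [-3.112, -0.431, -0.003]
wrist_force: [-0.2, 0.5, 6.0]
grip_width: 0.232
gripper_force: 58.6
t: 26.95
position: [0.4524, 0.1883, 0.0649]
eef_rot: [-3.112, -0.43, -0.004]
wrist_force: [-0.5, 0.2, -1.0]
grip_width: 0.23
gripper_force: 58.7
grip_width: 0.267
gripper_force: 12.2
grip_width: 0.279
gripper_force: 0.0
[249 238]
```

View pics/s9.png

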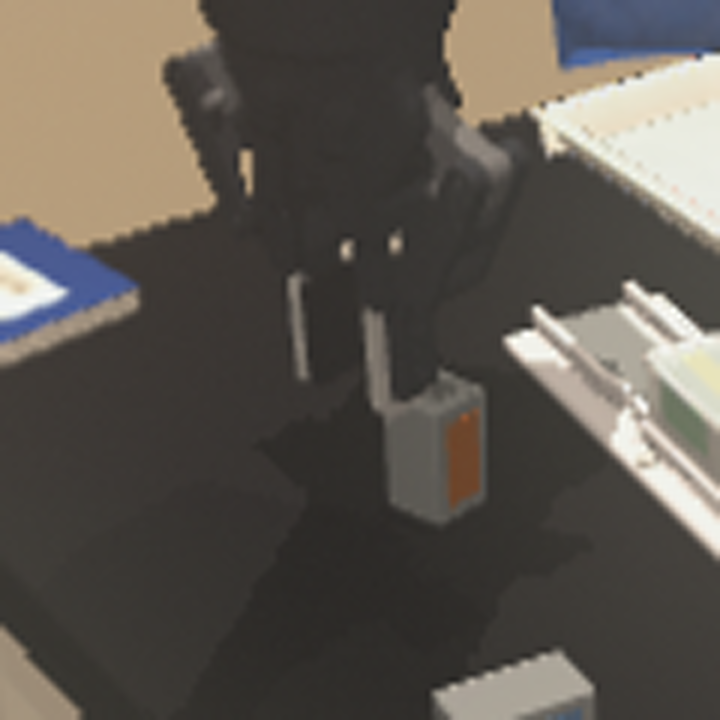

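The block swung upright in the slack grip, orange window to the side. I firm the grip and lower until it stands.

```bash
c="python3 -m crank"; 
$c '[[0,0,0,0],[0,0,0,0],[0,0,0,0],[0,0,0,0],[0,0,0,0]]' 0.24
$c '[[0,0,0.1,0],[0,0,0.1,0],[0,0,0.1,0],[0,0,0,0],[0,0,0,0]]' | sed -n '2p;4,6p'
python3 -c "
from h import *
im=manip.camera('scene'); p=pix(obs()[1],cam('scene'))[0].astype(int); crop(im,p[0],p[1],60,'s10',6)"
```

```text
t: 28.88
position: [0.4515, 0.188, 0.0638]
eef_rot: [-3.112, -0.431, -0.0]
wrist_force: [0.1, 0.4, 1.2]
grip_width: 0.24
gripper_force: 0.0
position: [0.4515, 0.188, 0.0487]
wrist_force: [0.4, -0.4, 0.6]
grip_width: 0.246
gripper_force: 0.0
```

View pics/s10.png

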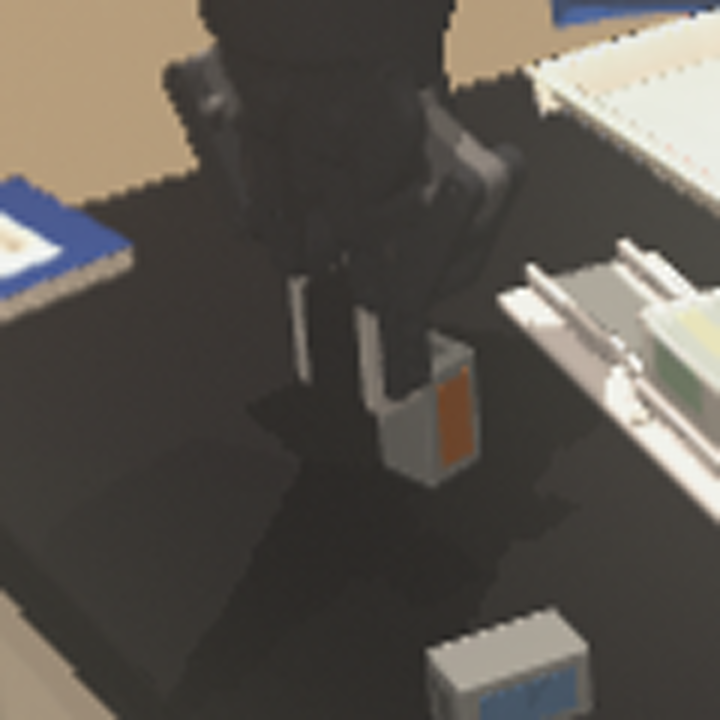

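The block stands on its end, no longer between the pads: its bottom corners are at crop (385,455), (435,485) and (480,455), with the orange window still sideways. I compute where it stands.

```bash
python3 -c "
from h import *
C=cam('scene'); o,t,Rt=obs(); p=pix(t,C)[0].astype(int); org=p-60
q=np.array([[385,455],[435,485],[480,455]])/6+org
print(p); w=plane(q,0,C); print(w.round(4)); print('rel tool xy mm',((w-t)@Rt*1000).round(1))
q=np.array([[475,352],[435,335]])/6+org; w=plane(q,.042,C); print('top',w.round(4),((w-t)@Rt*1000).round(1))
"
```

```text
[250 245]
[[ 0.4664  0.2075 -0.    ]
 [ 0.4705  0.1823  0.    ]
 [ 0.4913  0.1892  0.    ]]
rel tool xy mm [[ 19.5 -14.7  48.9]
 [ 16.6  10.7  48.8]
 [ 38.5   9.7  48.9]]
top [[0.4892 0.184  0.042 ]
 [0.4844 0.2008 0.042 ]] [[35.1 14.2  6.9]
 [35.  -3.3  6.9]]
```

The block stands 17–40 mm ahead of the tool in +x. Its plain face is toward the robot, so the stripe must face away, and toppling it toward the robot brings the stripe up. I go over it, close the fingers and push its top back.

```bash
c="python3 -m crank"; 
$c '[[-0.1,0,0,0],[0,0,-0.6,0],[0,0,-0.6,0],[0.35,-0.03,0,0],[0.35,0,0,0]]' 0
$c '[[0.35,0,0,0],[0.35,0,0,0],[0,0,0.5,0],[0,0,0.5,0],[0,0,0.3,0]]'
$c '[[-0.1,0,0,0],[-0.1,0,0,0],[-0.1,0,0,0],[-0.1,0,0,0],[-0.1,0,0,0]]'
$c '[[-0.1,0,0,0],[-0.1,0,0,0],[-0.1,0,0,0],[-0.1,0,0,0],[-0.1,0,0,0]]'
$c '[[0,0,0,0],[0,0,0,0],[0.4,0,0,0],[0.4,0,-0.6,0],[0.4,0,-0.6,0]]'
$c '[[0.6,0,-0.6,0],[0.6,0,-0.6,0],[0.6,0,0,0],[0.3,0,0,0],[0,0,0,0]]'
python3 -c "
from h import *
im=blocks('top',save='t11'); stripes('top',im=im); stripes('scene'); blocks('wrist'); stripes('wrist')"
```

```text
t: 30.18
position: [0.4803, 0.1977, 0.1096]
eef_rot: [3.112, 0.431, 0.002]
wrist_force: [-0.2, 0.2, 0.1]
grip_width: 0.001
gripper_force: 0.0
t: 30.8
position: [0.5126, 0.2066, 0.0425]
eef_rot: [3.111, 0.431, -0.003]
wrist_force: [-0.0, -0.1, 0.5]
grip_width: 0.006
gripper_force: 0.0
t: 31.42
position: [0.4897, 0.2003, 0.0443]
eef_rot: [-3.112, -0.431, -0.002]
wrist_force: [-0.1, -0.1, 0.2]
grip_width: -0.0
gripper_force: 0.1
t: 32.05
position: [0.4652, 0.1934, 0.0438]
eef_rot: [3.112, 0.431, -0.0]
wrist_force: [0.6, -0.5, -0.8]
grip_width: -0.001
gripper_force: 0.0
t: 32.67
position: [0.5236, 0.2099, 0.1041]
eef_rot: [-3.112, -0.431, 0.002]
wrist_force: [0.3, -0.0, -0.1]
grip_width: -0.001
gripper_force: 0.0
t: 33.3
position: [0.6253, 0.2383, 0.1635]
eef_rot: [-3.112, -0.429, -0.0]
wrist_force: [0.1, 0.2, -0.5]
grip_width: -0.003
gripper_force: 0.0
stripe wrist [320. 402.] xy mm [446.1 185.5] LxW [32.8  8.3] ang 15.8
```

The flip worked: the wrist view finds a 33 × 8 mm stripe at (320,402), i.e. (446,185) at 16°. I pick this block and load it.

```bash
python3 -c "
from h import *
go([.4463,.1857,.019])"
```

```text
tcp [0.6233 0.2382 0.1634] yaw 15.8 shift units [-3.69  0.05  2.89] world d [-0.177  -0.0525 -0.1444]
```

```bash
c="python3 -m crank"; 
$c '[[-0.74,0.01,0,0],[-0.74,0.01,0,0],[-0.74,0.01,0,0],[-0.74,0.01,0.3,0],[-0.73,0.01,0.3,0]]' 0.6
$c '[[0,0,0.5,0],[0,0,0.5,0],[0,0,0.5,0],[0,0,0.5,0],[0,0,0.29,0]]'
$c '[[0,0,0,0],[0,0,0,0],[0,0,0,0],[0,0,0,0],[0,0,0,0]]' 0
$c '[[0,0,-0.4,0],[0,0,-0.8,0],[0,0,-0.8,0],[0,0,0,-1],[0,0,0,-1]]' | tail -2
$c '[[0,0,0,-1],[0,0,0,-1],[0,0,0,-1],[0,0,0,-1],[0,0,0,-1]]' | tail -2
$c '[[0,0,0,-1],[0,0,0,-1],[0,0,0,-1],[0,0,0,-1],[0,0,0,-0.4]]' | tail -2
$c '[[0.42,0.82,0,0],[0.42,0.82,0,0],[0.43,0.83,0,0],[0,0,0.5,0],[0,0,0.3,0]]' 
python3 -c "
from h import *
go([.5757,.2367,.027]); im=manip.camera('wrist');cv2.imwrite('pics/w12.png',im); C=cam('wrist')
hsv=cv2.cvtColor(im,cv2.COLOR_BGR2HSV); g=((abs(hsv[...,0].astype(int)-25)<9)&(hsv[...,1]>120)&(hsv[...,2]>80)).astype(np.uint8)*255; g[300:]*=1
o,t,Rt=obs()
for px,r in rect(g,t[2]+.005,C,60): print(px,r, ((np.r_[r[:2]/1000,t[2]]-t)@Rt*1000).round(1))"
```

```text
t: 34.12
position: [0.4458, 0.1853, 0.1337]
eef_rot: [3.111, 0.431, 0.001]
wrist_force: [0.3, -0.2, -0.4]
grip_width: 0.602
gripper_force: 0.0
t: 34.75
position: [0.4463, 0.1853, 0.0183]
eef_rot: [3.111, 0.431, -0.002]
wrist_force: [-0.3, -0.9, 0.5]
grip_width: 0.606
gripper_force: 0.0
t: 35.38
position: [0.448, 0.186, 0.0199]
eef_rot: [-3.112, -0.431, -0.002]
wrist_force: [-0.0, 0.1, 2.8]
grip_width: 0.265
gripper_force: 60.5
grip_width: 0.26
gripper_force: 60.2
grip_width: 0.264
gripper_force: 60.2
grip_width: 0.264
gripper_force: 60.2
t: 37.88
position: [0.5761, 0.2359, 0.0775]
eef_rot: [-2.331, -2.104, 0.004]
wrist_force: [0.2, -0.7, -0.6]
grip_width: 0.261
gripper_force: 60.2
tcp [0.5761 0.2359 0.0775] yaw 84.1 shift units [ 0.02 -0.01  1.01] world d [-0.0004  0.0008 -0.0505]
[318. 325.] [574.1 233.1  33.6   8.7  84.7] [-1.9  0.   0. ]
```

```bash
c="python3 -m crank"; 
$c '[[0,0,0.3,0],[0,0,0.3,0],[0,0,0.3,0],[0,0,0.11,0],[0,0,0,0]]' | sed -n '2p;4,6p'
$c '[[0,0,0,0],[0,0,0,0],[0,0,0,0],[0,0,-0.5,0],[0,0,-0.5,0]]' 0.5 | sed -n '2p;4,6p'
$c '[[0.5,0,0,0],[0.45,0,0,0],[0,0,0,0],[0,0,0,0],[0,0,0,0]]' 0 | sed -n '2p;4,6p'
$c '[[0,0,0.5,0],[0,0,0.54,0],[0,0,0,0],[0,0,0,0],[0,0,0,0]]' | sed -n '2p;4,6p'
python3 -c "
from h import *
go([.5704,.201,.027])"
```

```text
position: [0.5765, 0.2363, 0.0282]
wrist_force: [-0.3, -0.2, 0.0]
grip_width: 0.257
gripper_force: 60.2
position: [0.577, 0.2368, 0.0808]
wrist_force: [0.3, 0.5, -0.4]
grip_width: 0.498
gripper_force: 0.0
position: [0.582, 0.2818, 0.0788]
wrist_force: [-0.6, 0.3, 0.1]
grip_width: -0.002
gripper_force: 0.0
position: [0.5824, 0.2843, 0.0278]
wrist_force: [-0.2, -0.6, -0.8]
grip_width: -0.002
gripper_force: 0.0
tcp [0.5824 0.2843 0.0278] yaw 84.2 shift units [-1.68 -0.07  0.01] world d [-0.012  -0.0833 -0.0008]
```

```bash
c="python3 -m crank"; 
$c '[[-0.17,-0.02,0,0],[-0.17,-0.02,0,0],[-0.17,-0.02,0,0],[-0.17,-0.01,0,0],[-0.17,0,0,0]]' | sed -n '2,4p'
$c '[[-0.17,0,0,0],[-0.17,0,0,0],[-0.17,0,0,0],[-0.17,0,0,0],[-0.16,0,0,0]]' | sed -n '2,4p'
$c '[[0,0,0,0],[0,0,0,0],[0.3,0,0,0],[0.3,0,-0.5,0],[0,0,-1,0]]' | sed -n '2,4p'
$c '[[0.8,0,-0.5,0],[0.8,0,-0.5,0],[0.8,0,0,0],[0.8,0,0,0],[0,0,0,0]]' 1 | sed -n '2,4p'
cat >> h.py <<'E'
def tube():
    "pale stripes seen through the tube from the top, as x of storage_tube in mm"
    C=cam('top'); im=manip.camera('top'); hsv=cv2.cvtColor(im,cv2.COLOR_BGR2HSV)
    d=im[...,1].astype(int)-im[...,0]; g=((d>8)&(im[...,1]>120)).astype(np.uint8)*255; 
    O=np.array([570.5,195]); a=np.array([-.1002,-.995]); y=np.array([.995,-.1])
    m=np.zeros_like(g); q=pix([[*(O+a*x+y*v)/1000,.03] for x,v in ((0,-12),(0,12),(180,12),(180,-12))],C)
    cv2.fillConvexPoly(m,np.int32(q.round()),255); g&=m
    for px,r in rect(g,.030,C,10): print('tube stripe',px,'x',((r[:2]-O)@a).round(1),'y',((r[:2]-O)@y).round(1),r[2:])
    return im
E
python3 -c "
from h import *
im=tube(); cv2.imwrite('pics/t13.png',im); blocks('top'); go([.4276,.065,.1])"
```

```text
position: [0.5738, 0.2412, 0.0269]
eef_rot: [-2.332, -2.105, -0.0]
wrist_force: [-0.2, -0.2, 0.1]
position: [0.5695, 0.1995, 0.0268]
eef_rot: [-2.332, -2.105, -0.0]
wrist_force: [0.0, 1.0, 0.5]
position: [0.57, 0.2327, 0.1005]
eef_rot: [-2.324, -2.108, 0.005]
wrist_force: [1.0, -0.2, 0.6]
position: [0.5856, 0.3963, 0.1524]
eef_rot: [-2.32, -2.111, -0.004]
wrist_force: [-0.0, 0.2, 0.1]
tube stripe [311. 217.] x 70.9 y -0.8 [31.7  6.9 83.8]
tube stripe [290. 214.] x 30.7 y 0.2 [25.9  6.8 84.4]
tube stripe [278. 214.] x 5.7 y -1.8 [23.3 13.6  0.3]
tcp [0.5879 0.3904 0.1515] yaw 84.3 shift units [-6.79 -2.54  1.03] world d [-0.1603 -0.3254 -0.0515]
```

Two stripes now show in the tube, at x ≈ 29 and 71 mm. Next is the third block, its end at about (453,62).

```bash
c="python3 -m crank"; 
$c '[[-0.85,-0.25,0,0],[-0.85,-0.25,0,0],[-0.85,-0.25,0.1,0],[-0.85,-0.25,0.1,0],[-0.85,-0.25,0.2,0]]' >/dev/null
$c '[[-0.85,-0.25,0.2,0],[-0.85,-0.26,0.2,0],[-0.85,-0.26,0.2,0],[0,0,0,1],[0,0,0,1]]' >/dev/null
$c '[[0,0,0,1],[0,0,0,1],[0,0,0,1],[0,0,0,1],[0,0,0,1]]' 0.6 >/dev/null
$c '[[0,0,0,1],[0,0,0,1],[0,0,0,1],[0,0,0,1],[0,0,0,1]]' >/dev/null
$c '[[0,0,0,1],[0,0,0,1],[0,0,0,1],[0,0,0,0],[0,0,0,0]]'
cat >> h.py <<'E'
def greys(n='wrist',z=.024,lo=70,hi=235,amin=300,save=None,win=60):
    "grey blobs near the tool"
    C=cam(n); im=manip.camera(n)
    if save: cv2.imwrite(f'pics/{save}.png',im)
    hsv=cv2.cvtColor(im,cv2.COLOR_BGR2HSV); g=((hsv[...,1]<60)&(hsv[...,2]>lo)&(hsv[...,2]<hi)).astype(np.uint8)*255
    o,t,Rt=obs()
    for px,r in rect(g,z,C,amin):
        w=np.r_[r[:2]/1000,t[2]]; rel=((w-t)@Rt*1000).round(1)
        if abs(rel[:2]).max()<win: print(n,px,'xy',r[:2],'LxW',r[2:4],'ang',r[4],'rel tool',rel[:2])
    return im
E
python3 -c "
from h import *
blocks('wrist'); greys(lo=80,save='w14',win=90); blocks('top'); go([.4531,.062,.022])"
```

```text
t: 46.15
position: [0.4537, 0.0603, 0.1018]
eef_rot: [3.137, -0.16, 0.0]
wrist_force: [0.1, -0.1, -0.1]
grip_width: 0.599
gripper_force: 0.0
wrist [394. 321.] xy [398.4   9.4] LxW [47.8 11.8] ang 11.4 rel tool [-49.8  56.6]
wrist [242. 320.] xy [409.6 120.1] LxW [47.6 11.6] ang -23.1 rel tool [-49.9 -54.7]
wrist [317. 288.] xy [429.2  63.3] LxW [40.1 22.7] ang -5.3 rel tool [-24.7  -0.2]
top [402. 300.] xy mm [397.9 -50.9] LxW [49.3 25.1] ang 23.1
tcp [0.4538 0.0607 0.1018] yaw -5.8 shift units [-0.02 -0.02  1.6 ] world d [-0.0007  0.0013 -0.0798]
```

The close view puts the block 25 mm behind the tool and aligned. I grip its end low, lift less this time, then slacken.

```bash
c="python3 -m crank"; 
$c '[[0.02,0,0.5,0],[0,0,0.5,0],[0,0,0.35,0],[0,0,0.2,0],[0,0,0.04,0]]'| sed -n '2p;4,6p'
$c '[[0,0,0,0],[0,0,0,0],[0,0,0,0],[0,0,0,0],[0,0,0,0]]' 0| sed -n '2p;4,6p'
$c '[[0,0,-0.15,0],[0,0,-0.15,0],[0,0,-0.15,0],[0,0,-0.11,0],[0,0,0,0]]'| sed -n '2p;4,6p'
$c '[[0,0,0,0],[0,0,0,0],[0,0,0,0],[0,0,0,0],[0,0,0,0]]' 0.265 | sed -n '2p;4,6p'
$c '[[0,0,0,0],[0,0,0,0],[0,0,0,0],[0,0,0,0],[0,0,0,0]]' 0.27 | sed -n '2p;4,6p'
python3 -c "
from h import *
greys(lo=50,z=.03,amin=150,save='w15')"
$c '[[0,0,0,0],[0,0,0,0],[0,0,0,0],[0,0,0,0],[0,0,0,0]]' 0.275 | sed -n '2p;4,6p'
python3 -c "
from h import *
greys(lo=50,z=.03,amin=150,save='w16')"
```

```text
position: [0.4545, 0.061, 0.0218]
wrist_force: [-0.2, 0.8, 0.1]
grip_width: 0.599
gripper_force: 0.0
position: [0.4558, 0.0611, 0.0232]
wrist_force: [-0.3, -0.2, 5.4]
grip_width: 0.23
gripper_force: 58.6
position: [0.4553, 0.0609, 0.0509]
wrist_force: [0.7, 0.1, -0.6]
grip_width: 0.233
gripper_force: 58.7
position: [0.4547, 0.061, 0.0502]
wrist_force: [-0.6, -0.0, -0.5]
grip_width: 0.264
gripper_force: 17.5
position: [0.4548, 0.0609, 0.0503]
wrist_force: [-0.4, 0.1, -0.2]
grip_width: 0.27
gripper_force: 12.1
wrist [318. 353.] xy [419.2  63.8] LxW [60.6 26.9] ang -5.8 rel tool [-35.7   0.8]
wrist [357. 316.] xy [441.   40.5] LxW [31.  8.] ang 2.2 rel tool [-11.7  21.7]
wrist [280. 316.] xy [445.3  82.1] LxW [31.   7.7] ang -14.9 rel tool [-11.6 -20.1]
position: [0.4548, 0.0609, 0.0503]
wrist_force: [0.8, 0.1, -0.4]
grip_width: 0.271
gripper_force: 6.6
wrist [318. 353.] xy [419.2  63.7] LxW [60.6 26.8] ang -6.2 rel tool [-35.7   0.9]
wrist [358. 316.] xy [441.1  40.2] LxW [31.  8.] ang 3.1 rel tool [-11.5  22. ]
wrist [279. 316.] xy [445.4  82.3] LxW [31.  8.] ang -14.5 rel tool [-11.5 -20.3]
```

Still held horizontal, with grip force falling about 1.1 N per 0.001 of opening. I loosen in finer steps.

```bash
c="python3 -m crank"; Z='[[0,0,0,0],[0,0,0,0],[0,0,0,0],[0,0,0,0],[0,0,0,0]]'
$c '[[0,0,0,0],[0,0,0,0],[0,0,0,0],[0,0,0,0],[0,0,0,0]]' 0.278 | tail -2
python3 -c "
from h import *
greys(lo=50,z=.03,amin=150,save='w17')"
$c '[[0,0,0,0],[0,0,0,0],[0,0,0,0],[0,0,0,0],[0,0,0,0]]' 0.280 | tail -2
python3 -c "
from h import *
greys(lo=50,z=.03,amin=150,save='w18')"
```

```text
grip_width: 0.278
gripper_force: 3.3
wrist [318. 353.] xy [419.2  63.8] LxW [60.6 26.9] ang -6.2 rel tool [-35.7   0.7]
wrist [358. 316.] xy [441.1  40.2] LxW [31.1  8. ] ang 2.8 rel tool [-11.5  22. ]
wrist [279. 316.] xy [445.4  82.6] LxW [31.   7.6] ang -15.1 rel tool [-11.6 -20.6]
grip_width: 0.278
gripper_force: 1.0
wrist [358. 316.] xy [441.   39.8] LxW [31.   8.5] ang 2.4 rel tool [-11.6  22.4]
wrist [279. 316.] xy [445.4  82.6] LxW [31.   7.7] ang -14.9 rel tool [-11.6 -20.6]
wrist [320. 308.] xy [447.5  60.8] LxW [29.8 25.8] ang -5.8 rel tool [-7.3  0.9]
```

At 1 N the block swung to hanging: the blob is now 30 × 26 mm at the pads. I lower it gently onto its end, open and rise.

```bash
c="python3 -m crank"; 
$c '[[0,0,0.04,0],[0,0,0.04,0],[0,0,0.04,0],[0,0,0.04,0],[0,0,0.02,0]]' | sed -n '2p;4,6p'
python3 -c "
from h import *
greys(lo=50,z=.042,amin=150,save='w19')"
$c '[[0,0,0,0],[0,0,0,0],[0,0,0,0],[0,0,0,0],[0,0,0,0]]' 0.35 | sed -n '2p;4,6p'
$c '[[0,0,-0.3,0],[0,0,-0.5,0],[0,0,-0.5,0],[0,0,0,0],[0,0,0,0]]' | sed -n '2p;4,6p'
python3 -c "
from h import *
im=greys(lo=50,z=.042,amin=150,save='w20'); crop(im,320,290,90,'w20c',4)"
```

```text
position: [0.455, 0.061, 0.0413]
wrist_force: [-0.6, -0.5, 3.5]
grip_width: 0.281
gripper_force: 2.8
wrist [432. 404.] xy [399.8   8.9] LxW [10.9  9. ] ang -6.6 rel tool [-49.5  57.4]
wrist [358. 316.] xy [454.2  41.5] LxW [26.8  7.3] ang 2.5 rel tool [ 1.3 19.4]
wrist [279. 316.] xy [457.6  78.5] LxW [27.7  6.7] ang -14.7 rel tool [  0.9 -17.7]
wrist [319. 309.] xy [457.   59.9] LxW [35.3 23.6] ang -5.8 rel tool [2.2 0.9]
position: [0.4547, 0.0609, 0.0412]
wrist_force: [-0.9, -0.0, 0.5]
grip_width: 0.35
gripper_force: 0.0
position: [0.4546, 0.0608, 0.1065]
wrist_force: [-0.3, -0.7, 0.1]
grip_width: 0.353
gripper_force: 0.0
wrist [366. 317.] xy [412.5  31.5] LxW [41.1 10.7] ang 4.2 rel tool [-38.5  33.3]
wrist [271. 317.] xy [419.3  96.6] LxW [41.1 10.5] ang -16.4 rel tool [-38.3 -32.1]
wrist [318. 266.] xy [450.9  60.6] LxW [35.9 23.3] ang -5.8 rel tool [-3.2  0.4]
```

```bash
python3 -c "
from h import *
im=cv2.imread('pics/w20.png'); hsv=cv2.cvtColor(im,cv2.COLOR_BGR2HSV)
for n,g in (('yel',((abs(hsv[...,0].astype(int)-25)<9)&(hsv[...,1]>110)&(hsv[...,2]>50))),('grey',(hsv[...,1]<60)&(hsv[...,2]>50))):
  for c in cv2.findContours(g.astype(np.uint8),0,2)[0]:
    x,y,w,h=cv2.boundingRect(c)
    if w*h>60 and 280<x<350: print(n,x,y,w,h,im[y+h//2,x+w//2])
print('col values', hsv[225:300:5,318].tolist())
C=cam('wrist'); t=obs()[1]; c=np.array([.4515,.0608]); d=np.array([.995,-.1])
print(pix([[*(c+d*s),z] for s,z in ((-.012,.042),(.012,.042),(.012,0))],C).round())"

```

```text
yel 311 242 15 18 [  5  96 124]
grey 300 242 37 53 [90 95 98]
col values [[140, 27, 28], [0, 10, 25], [21, 74, 24], [70, 38, 20], [23, 241, 124], [23, 239, 125], [22, 237, 125], [21, 28, 63], [26, 18, 97], [23, 26, 78], [30, 20, 63], [42, 21, 62], [48, 21, 62], [20, 24, 96], [0, 14, 18]]
[[318. 285.]
 [317. 250.]
 [318. 230.]]
```

The block stands with its stripe (311–326, 242–260) on the far side. I push its top toward the robot.

```bash
c="python3 -m crank"; 
$c '[[0.3,0,0,0],[0.25,0,0,0],[0,0,0,0],[0,0,0,0],[0,0,0,0]]' 0| sed -n '2p;4,6p'
$c '[[0,0,0.5,0],[0,0,0.5,0],[0,0,0.27,0],[0,0,0,0],[0,0,0,0]]'| sed -n '2p;4,6p'
$c '[[-0.09,0,0,0],[-0.09,0,0,0],[-0.09,0,0,0],[-0.09,0,0,0],[-0.09,0,0,0]]'| sed -n '2p;4,6p'
$c '[[-0.09,0,0,0],[-0.09,0,0,0],[-0.09,0,0,0],[-0.09,0,0,0],[-0.09,0,0,0]]'| sed -n '2p;4,6p'
$c '[[0,0,0,0],[0,0,0,0],[0.4,0,0,0],[0.4,0,-0.6,0],[0.4,0,-0.6,0]]'| sed -n '2p;4,6p'
$c '[[0.6,0,-0.6,0],[0.6,0,-0.6,0],[0.3,0,0,0],[0,0,0,0],[0,0,0,0]]' 0.6| sed -n '2p;4,6p'
python3 -c "
from h import *
im=blocks('wrist',save='w21'); stripes('wrist',im=im); stripes('top'); greys(lo=80,win=200); go([.413,.065,.019])"
```

```text
position: [0.4816, 0.0582, 0.106]
wrist_force: [0.4, 0.4, 0.5]
grip_width: -0.003
gripper_force: 0.0
position: [0.4829, 0.0583, 0.0435]
wrist_force: [0.4, 0.0, 0.4]
grip_width: -0.003
gripper_force: 0.0
position: [0.4596, 0.0605, 0.0429]
wrist_force: [-0.4, -0.3, 0.0]
grip_width: 0.006
gripper_force: 0.1
position: [0.4371, 0.0627, 0.0428]
wrist_force: [-0.6, 0.1, 0.2]
grip_width: 0.001
gripper_force: 0.0
position: [0.4974, 0.0565, 0.1032]
wrist_force: [-0.1, -0.2, 0.1]
grip_width: 0.002
gripper_force: 0.0
position: [0.5694, 0.049, 0.1608]
wrist_force: [-0.3, 0.1, 0.2]
grip_width: 0.596
gripper_force: 0.0
wrist [318. 382.] xy [412.1  64.2] LxW [40.8 22.6] ang -6.4 rel tool [-158.6    0.9]
wrist [394. 320.] xy [475.1 -13.9] LxW [61.5 15.1] ang 11.4 rel tool [-88.   72.3]
wrist [242. 320.] xy [489.2 128.1] LxW [61.5 14.9] ang -23.1 rel tool [-88.3 -70.4]
wrist [204. 227.] xy [585.2 128.7] LxW [251.1  91.3] ang 83.3 rel tool [  7.1 -80.7]
wrist [ 77. 160.] xy [646.2 234. ] LxW [136.7   6.9] ang -90.0 rel tool [  57.2 -191.6]
wrist [574.  46.] xy [ 683.5 -144.4] LxW [130.5  72.1] ang 86.3 rel tool [132.5 181.1]
wrist [43. 18.] xy [748.7 228.9] LxW [57.8 18.6] ang 81.8 rel tool [ 159.7 -196.9]
tcp [0.57   0.0491 0.1616] yaw -5.8 shift units [-3.15 -0.    2.86] world d [-0.157   0.0159 -0.1426]
```

```bash
python3 -c "
from h import *
im=cv2.imread('pics/w21.png'); hsv=cv2.cvtColor(im,cv2.COLOR_BGR2HSV); C=cam('wrist')
print(hsv[360:405:6,318].tolist())
g=((abs(hsv[...,0].astype(int)-25)<9)&(hsv[...,1]>110)&(hsv[...,2]>50)).astype(np.uint8)*255
for r in rect(g,.024,C,30): print(r)"

```

```text
[[30, 20, 38], [30, 18, 98], [23, 254, 210], [23, 255, 209], [23, 255, 209], [23, 253, 208], [24, 255, 255], [25, 40, 38]]
(array([318., 382.]), array([411.4,  64.8,  33.5,   8.1,  -5.8]))
```

The third block is also stripe up now, at (411,65). I pick it and carry it to the trough.

```bash
c="python3 -m crank"; 
$c '[[-0.64,0,0,0],[-0.64,0,0,0],[-0.64,0,0,0],[-0.63,0,0.3,0],[-0.63,0,0.3,0]]' | sed -n '2p;4,6p'
$c '[[0,0,0.5,0],[0,0,0.5,0],[0,0,0.5,0],[0,0,0.5,0],[0,0,0.25,0]]'| sed -n '2p;4,6p'
$c '[[0,0,0,0],[0,0,0,0],[0,0,0,0],[0,0,0,0],[0,0,0,0]]' 0| sed -n '2p;4,6p'
$c '[[0,0,-0.4,0],[0,0,-0.8,0],[0,0,-0.8,0],[0,0,0,-1],[0,0,0,-1]]' | tail -2
$c '[[0,0,0,-1],[0,0,0,-1],[0,0,0,-1],[0,0,0,-1],[0,0,0,-1]]' | tail -2
$c '[[0,0,0,-1],[0,0,0,-1],[0,0,0,-1],[0,0,0,-1],[0,0,0,-1]]' | tail -2
$c '[[0,0,0,-1],[0,0,0,-1],[0,0,0,-1],[0,0,0,0],[0,0,0,0]]' | tail -2
$c '[[0.75,0.58,0,0],[0.75,0.58,0,0],[0.75,0.58,0,0],[0.75,0.58,0,0],[0.75,0.58,0,0]]' 
python3 -c "
from h import *
go([.5757,.2367,.027])"
```

```text
position: [0.4119, 0.0652, 0.1323]
wrist_force: [0.3, 0.9, 0.3]
grip_width: 0.601
gripper_force: 0.0
position: [0.412, 0.065, 0.019]
wrist_force: [0.7, -0.4, -0.5]
grip_width: 0.596
gripper_force: 0.0
position: [0.4141, 0.0651, 0.0208]
wrist_force: [0.1, -0.3, 2.6]
grip_width: 0.258
gripper_force: 59.8
grip_width: 0.259
gripper_force: 59.4
grip_width: 0.26
gripper_force: 59.4
grip_width: 0.258
gripper_force: 59.4
grip_width: 0.261
gripper_force: 59.4
t: 62.38
position: [0.5779, 0.2376, 0.1198]
eef_rot: [2.333, 2.103, -0.001]
wrist_force: [1.0, 0.5, -0.2]
grip_width: 0.262
gripper_force: 59.4
tcp [0.5779 0.2376 0.1198] yaw 84.1 shift units [-0.02 -0.04  1.86] world d [-0.0022 -0.0009 -0.0928]
```

```bash
c="python3 -m crank"; 
$c '[[-0.02,-0.04,0.4,0],[0,0,0.4,0],[0,0,0.3,0],[0,0,0,0],[0,0,0,0]]' | sed -n '2p;4,6p'
python3 -c "
from h import *
im=manip.camera('wrist');cv2.imwrite('pics/w22.png',im); C=cam('wrist')
hsv=cv2.cvtColor(im,cv2.COLOR_BGR2HSV); g=((abs(hsv[...,0].astype(int)-25)<9)&(hsv[...,1]>120)&(hsv[...,2]>80)).astype(np.uint8)*255
o,t,Rt=obs()
for px,r in rect(g,t[2]+.005,C,60): print(px,r, ((np.r_[r[:2]/1000,t[2]]-t)@Rt*1000).round(1))"
$c '[[0,0,0.2,0],[0,0,0.2,0],[0,0,0.2,0],[0,0,0.15,0],[0,0,0,0]]' | sed -n '2p;4,6p'
$c '[[0,0,0,0],[0,0,0,0],[0,0,0,0],[0,0,-0.5,0],[0,0,-0.5,0]]' 0.5 | sed -n '2p;4,6p'
$c '[[0.5,0,0,0],[0.45,0,0,0],[0,0,0,0],[0,0,0,0],[0,0,0,0]]' 0 | sed -n '2p;4,6p'
$c '[[0,0,0.5,0],[0,0,0.54,0],[0,0,0,0],[0,0,0,0],[0,0,0,0]]' | sed -n '2p;4,6p'
python3 -c "
from h import *
go([.5704,.2,.027])"
```

```text
position: [0.5749, 0.2357, 0.0656]
wrist_force: [-0.0, -1.0, -0.1]
grip_width: 0.261
gripper_force: 59.4
[319. 366.] [573.4 212.7   6.5   2.8  -5.9] [-23.4   0.5  -0. ]
[318. 326.] [575.1 233.4  33.2   8.7  84.7] [-2.7  0.1 -0. ]
position: [0.5746, 0.2362, 0.0273]
wrist_force: [0.3, 0.8, 0.3]
grip_width: 0.263
gripper_force: 59.4
position: [0.5744, 0.2359, 0.078]
wrist_force: [1.1, 0.3, 0.4]
grip_width: 0.5
gripper_force: 0.0
position: [0.5798, 0.2814, 0.0773]
wrist_force: [0.6, -0.5, -0.3]
grip_width: -0.006
gripper_force: 0.0
position: [0.5804, 0.284, 0.0268]
wrist_force: [-0.6, 0.0, 1.0]
grip_width: 0.002
gripper_force: 0.0
tcp [0.5804 0.284  0.0268] yaw 84.2 shift units [-1.69 -0.03 -0.01] world d [-0.01   -0.084   0.0002]
```

```bash
c="python3 -m crank"; 
$c '[[-0.17,-0.01,0,0],[-0.17,-0.01,0,0],[-0.17,-0.01,0,0],[-0.17,0,0,0],[-0.17,0,0,0]]' | sed -n '2,4p'
$c '[[-0.18,0,0,0],[-0.18,0,0,0],[-0.18,0,0,0],[-0.18,0,0,0],[-0.17,0,0,0]]' | sed -n '2,4p'
$c '[[0,0,0,0],[0,0,0,0],[0.3,0,0,0],[0.3,0,-0.5,0],[0,0,-1,0]]' | sed -n '2,4p'
$c '[[0.8,0,-0.5,0],[0.8,0,-0.5,0],[0.8,0,0,0],[0.8,0,0,0],[0,0,0,0]]' 1 | sed -n '2,4p'
python3 -c "
from h import *
im=tube(); cv2.imwrite('pics/t23.png',im); blocks('top'); go([.6155,.1902,.12])"
```

```text
position: [0.5738, 0.2406, 0.0259]
eef_rot: [2.332, 2.105, 0.0]
wrist_force: [0.1, 0.1, 0.7]
position: [0.5693, 0.1965, 0.0259]
eef_rot: [2.332, 2.105, 0.0]
wrist_force: [0.8, 1.4, 0.0]
position: [0.5697, 0.2298, 0.0995]
eef_rot: [-2.324, -2.108, 0.005]
wrist_force: [-0.1, 0.5, -0.4]
position: [0.5853, 0.3934, 0.1513]
eef_rot: [-2.319, -2.112, -0.004]
wrist_force: [-0.7, 0.4, 0.9]
tube stripe [334. 219.] x 115.9 y -0.8 [31.5  7.1 83.8]
tube stripe [312. 217.] x 73.0 y 0.2 [31.3  7.  84.4]
tube stripe [292. 215.] x 32.9 y -1.1 [29.8  7.  84.4]
tube stripe [277. 214.] x 5.3 y -2.6 [20.6 13.1 -6. ]
top [355. 223.] xy mm [551.7  39.7] LxW [46.  21.6] ang 84.4
tcp [0.5875 0.3875 0.1505] yaw 84.3 shift units [-3.87  0.95  0.61] world d [ 0.028  -0.1973 -0.0305]
```

All three stripes are in the tube, at x ≈ 32, 73 and 116 mm. I fetch the knob and shut the gate.

```bash
c="python3 -m crank"; 
$c '[[-0.77,0.19,0,0],[-0.77,0.19,0,0],[-0.77,0.19,0,0],[-0.78,0.19,0.3,0],[-0.78,0.19,0.3,0]]' | sed -n '2,4p'
python3 -c "
from h import *
go([.6155,.1902,.0525])
C=cam('wrist'); im=manip.camera('wrist'); q=pix([[.6155,.1902,.062]],C)[0]; print(q); x,y=q.astype(int); 
g=(im.max(2)<45).astype(np.uint8)[y-40:y+40,x-40:x+40]
hsv=cv2.cvtColor(im,cv2.COLOR_BGR2HSV); o=((abs(hsv[...,0].astype(int)-9)<8)&(hsv[...,1]>170)&(hsv[...,2]>70)).astype(np.uint8)*255
for r in rect(o,.037,C,15): print(r)"
$c '[[0,0,0.4,0],[0,0,0.4,0],[0,0,0.3,0],[0,0,0.25,0],[0,0,0,0]]' | sed -n '2,4p'
```

```text
position: [0.6166, 0.185, 0.1206]
eef_rot: [2.333, 2.101, -0.001]
wrist_force: [1.0, 0.3, -0.2]
tcp [0.6166 0.185  0.1206] yaw 84.0 shift units [ 0.1  -0.03  1.36] world d [-0.0011  0.0052 -0.0681]
[315.24850167 257.71180527]
(array([505., 468.]), array([766.3, -41.1,  52.1,  32.1,  -8.5]))
(array([315., 236.]), array([615.7, 195.6,  32.5,  10.6,  -6. ]))
position: [0.6149, 0.1891, 0.0517]
eef_rot: [-2.329, -2.106, 0.004]
wrist_force: [-0.3, -1.3, -0.4]
```

```bash
c="python3 -m crank"; 
$c '[[0.02,0,0,0],[0,0,0,0],[0,0,0,0],[0,0,0,0],[0,0,0,0]]' 0
$c '[[0,-0.2,0,0],[0,-0.2,0,0],[0,-0.2,0,0],[0,-0.2,0,0],[0,-0.14,0,0]]'
$c '[[0,0,0,0],[0,0,0,0],[0,0,0,0],[0,0,0,0],[0,0,0,0]]' | sed -n '2,4p'
$c '[[0,0,0,0],[0,0,0,0],[0,0,-0.5,0],[0,0,-1,0],[0,0,-1,0]]' 1 | sed -n '2,4p'
$c '[[0.5,0,-0.5,0],[1,0,0,0],[1,0,0,0],[1,0,0,0],[0.5,0,0,0]]' | sed -n '2,4p'
python3 -c "
from h import *
im=tube(); crop(im,300,225,80,'t24',5)"
```

```text
t: 70.08
position: [0.6149, 0.1898, 0.054]
eef_rot: [-2.331, -2.105, 0.004]
wrist_force: [-2.2, -0.9, 4.4]
grip_width: 0.149
gripper_force: 58.5
t: 70.7
position: [0.5696, 0.1944, 0.054]
eef_rot: [2.33, 2.105, 0.002]
wrist_force: [8.8, -1.2, 0.5]
grip_width: 0.142
gripper_force: 58.9
position: [0.5699, 0.1944, 0.0539]
eef_rot: [2.332, 2.105, 0.0]
wrist_force: [0.8, -1.5, 6.3]
position: [0.5679, 0.1944, 0.1781]
eef_rot: [-2.329, -2.105, 0.005]
wrist_force: [1.1, 1.1, -0.4]
position: [0.587, 0.3976, 0.2021]
eef_rot: [-2.324, -2.109, 0.003]
wrist_force: [-0.5, 0.1, 0.5]
tube stripe [334. 219.] x 115.8 y -0.8 [31.7  7.1 83.8]
tube stripe [312. 217.] x 73.1 y 0.1 [31.3  6.9 83.8]
tube stripe [292. 215.] x 32.9 y -1.1 [29.8  7.  84.4]
tube stripe [278. 214.] x 7.5 y -2.6 [20.6  8.6 -6. ]
```

View pics/t24.png

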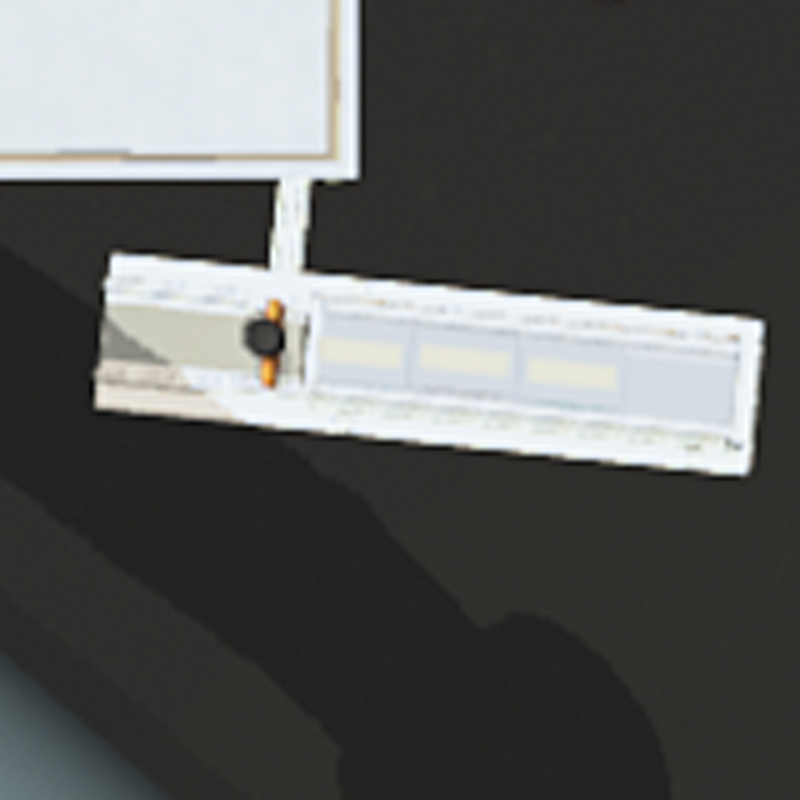

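The knob is back at crop (265,338), so the gate is shut, and three stripes show in the tube at crop (360,352), (463,360) and (570,372). No grey block is left on the bench, and I hand the job in.

```bash
python3 -c "
from rig import manip
print(manip.hand_in())"
```

```text
the job is handed in; nothing more can be done
None
```

All three grey blocks lie stripe up in the storage tube (two were turned over first), the gate is shut behind them, and the job was handed in at about 71 s; the hand-in returned no verdict.

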